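# Close the photometer's lid and start the reading

## Task

The sample vial is already in the photometer's well: with the fingertips, push the black light-shield lid fully shut, then lightly press the green key all the way down to start the reading, let it spring back up and withdraw. Do not press the green key before the lid is shut, and press no other key. Lift nothing, do not touch the vial in the well, and leave everything beside the photometer where it stands.

Things in the scene. Friction and masses are not known exactly. Their poses are not given: they have to be found in the camera images.
- photometer: bench photometer, white with a grey base, 180 mm deep (its x), 206 mm wide (its y), 72 mm high to its flat back half; fixed. Origin: centre of its underside on the worktop; x points to its back, z up. Its low front part carries four keys in a row on a panel that rises 8 degrees to the back, then comes a sloping display, then the flat back half with the cell well and the black lid
- lid_hinge (a point): middle of the lid's hinge axis, which lies along the photometer's y; 80 mm behind the photometer's origin and 73.5 mm above the worktop
- lid (a joint): angle of the photometer's black light-shield lid, rad: 0 = fully shut (its rim flat on the photometer), growing as its front edge swings up and back; it stands open at 0.8 to 1.4 at the start. The lid is a hollow cap 66 mm long from the hinge to its front wall, 62 mm wide, 20 mm high above the hinge axis, with a lip 8 mm long at the foot of its front wall. Its hinge is stiff with friction (0.05 N m): it stays at any angle and yields to 1 to 3 N near its front edge
- lid_edge (a point): middle of the upper front edge of the lid, on the lid (66 mm from the hinge axis along the lid, 20 mm out to the lid's outer face); shut, it lies 93.5 mm above the worktop
- well_mouth (a point): centre of the mouth of the round cell well, 24.5 mm wide, 72.5 mm above the worktop, under the lid
- sample_vial: vial with a blue cap, 22 mm in diameter, 58 mm high, standing loose in the cell well with its cap 10 mm above the mouth; origin: centre of its underside. It fits under the shut lid
- key_green_top (a point): centre of the top of the photometer's green reading key; the key is 24 mm (photometer's y) by 18 mm, its top 6 mm above the panel. Which of the four places in the row (42 mm apart, centre to centre) it has varies
- key_green (a joint): travel of the green reading key into the panel, m: 0 = up, 0.003 = fully down; a spring returns it, 1 N starts it and 4 N holds it fully down
- key_blue_top (a point): centre of the top of the photometer's blue zero key; the key is 24 mm (photometer's y) by 18 mm, its top 6 mm above the panel. Which of the four places in the row (42 mm apart, centre to centre) it has varies
- key_blue (a joint): travel of the blue zero key into the panel, m: 0 = up, 0.003 = fully down; a spring returns it, 1 N starts it and 4 N holds it fully down
- key_yellow_top (a point): centre of the top of the photometer's yellow lamp key; the key is 24 mm (photometer's y) by 18 mm, its top 6 mm above the panel. Which of the four places in the row (42 mm apart, centre to centre) it has varies
- key_yellow (a joint): travel of the yellow lamp key into the panel, m: 0 = up, 0.003 = fully down; a spring returns it, 1 N starts it and 4 N holds it fully down
- key_white_top (a point): centre of the top of the photometer's white menu key; the key is 24 mm (photometer's y) by 18 mm, its top 6 mm above the panel. Which of the four places in the row (42 mm apart, centre to centre) it has varies
- key_white (a joint): travel of the white menu key into the panel, m: 0 = up, 0.003 = fully down; a spring returns it, 1 N starts it and 4 N holds it fully down
- vial_white: loose vial with a white cap, 22 mm in diameter, 58 mm high, on a white tile beside the photometer; origin: centre of its underside
- vial_black: loose vial with a black cap, 22 mm in diameter, 58 mm high, on the same tile; origin: centre of its underside
- beaker: loose empty clear beaker, 54 mm in diameter, 66 mm high; origin: centre of its underside
- bulb: loose red pipette bulb, 52 mm in diameter, 86 mm high, standing; origin: centre of its underside
- timer: loose white count-down timer, 64 x 64 x 21 mm, lying flat, with buttons of its own that are no part of this task; origin: centre of its underside

How it is judged (in metres and radians):
On the way, in this order (a step that is already met when the one before it is completed fails the run):
1. the lid is fully shut (value of joint lid below 0.04 rad), for 0.2 s.
2. the green key is pressed down, with the lid shut (value of joint key_green above 0.0022 m and value of joint lid below 0.06 rad), for 0.1 s.
At the end, for the whole second after the job is handed in: The lid is shut (within 0.04 rad), the green key has been pressed (over 2.2 of its 3 mm) after that and all keys are up again (within 0.8 mm), the sample vial stands in its well (within 4 mm), and the vials on the tile, the beaker, the bulb and the timer are within 15 mm of where they stood (value of joint lid below 0.04 rad and value of joint each of key_green, key_blue, key_yellow, key_white below 0.0008 m and horizontal distance between sample_vial and well_mouth below 0.004 m and z of sample_vial in the frame of photometer below 0.028 m and distance of each of vial_white, vial_black, beaker, bulb, timer from where it was at the start of the episode below 0.015 m); the robot touches nothing.
It fails at once if the green key was pressed while the lid stood open (value of joint key_green above 0.0012 m and value of joint lid above 0.06 rad).
It fails at once if another key of the photometer was pressed (value of joint any of key_blue, key_yellow, key_white above 0.0012 m).
It fails at once if the photometer or its lid was pressed hard (over 40 N), or the green key (over 30 N) (contact force between any of the arm, the fingers and photometer above 40 N or contact force between any of the arm, the fingers and key_green above 30 N).
It fails at once if the sample vial was touched, or lifted in its well (contact force between the fingers and sample_vial above 0.5 N or z of sample_vial in the frame of photometer above 0.033 m).
It fails at once if a thing that stands beside the photometer was moved, knocked over or lifted (over 15 mm) (distance of any of vial_white, vial_black, beaker, bulb, timer from where it was at the start of the episode above 0.015 m).
It also fails if it takes over 43 s, if anything falls off the work surface, if the arm or the gripper's body presses on something with over 40 N, if the wrist force passes 120 N, or if a joint passes its speed limit or range.

## Robot

A 6-joint arm with a two-finger parallel gripper is mounted at the origin on a cart in front of the work surface, level with it; the furniture and walls round the work are solid. World frame = base frame: x ahead of the robot, y to its left, z up, the work surface at z = 0. Lengths are in mm, angles in rad, forces in N, time in s.
With the tool pointing down it reaches from about 300 to 775 mm from the base axis. Payload 14.6 kg.
Tool frame: the origin (TCP) lies midway between the tips of the shut fingers; the grasp point (between the pads) lies 19 mm behind it (pinch_z is the distance from the TCP to the grasp point, in mm); z points along the fingers, y is the line along which they close (so a half turn about z gives the same grasp; the last joint's range is limited). The gripper opens to 85 mm and grips with 20 to 120 N. Pads are 22 mm wide; open, the fingers measure 114 mm over their backs; the gripper's body (76 mm by 85 mm) begins 54 mm behind the grasp point. The pads swing forward as they close: fully open they stand 13 mm farther back than shut.
Start: joints at [1.264, 0.3, 1.521, -0, 1.321, -0.067], TCP at [130.628, 534.253, 231.281] pointing down, gripper open.
Joint ranges: [-3.03, 3.03], [-0.79, 2.21], [0.23, 2.52], [-1.04, 4.18], [0, 3.07], [-2.55, 2.55]. Speed limits (rad/s): [2.22, 2.22, 2.57, 3.14, 3.14, 3.14].

## Interface

Orientations are given as a 3x3 rotation matrix whose columns are the frame's x, y, z axes.
In Python, from workcell import read_state, snapshot, get_calibration, finish_job, pinch_z gives the robot as it stands.
- The arm moves only by the tool move_arm, never from a script. Its arguments are lists of equal length, an entry for each row: "jaw": the closure, from 0 (fully open) to 1 (shut); "xyz": the shift along the world's x, y, z in mm, a list of three; "yaw": the turn about the world's z in degrees. A call has 1 to 5 rows; each row is the pose to reach, as a shift and turn from the pose commanded when the call began; what a row does not reach only later rows make up. A row lasts 1/12 s, in which the tool goes at most 41.7 mm and 7.16 degrees, less where a joint would pass 70% of its speed; a pose out of reach is approached as far as the arm can. A call with a gripper value outside its range is refused whole. The fingers move at their own pace and stop on an object; "force" is the grip in N (left out, the last holds). Time passes only in rows, so rows that repeat a pose let the fingers close. It gives the time, the measured TCP pose, the force, the opening and the grip force at its end, in the units of the state.
- read_state(): the state, without advancing time (a new reading comes with each control period).
- snapshot(name): name is "side" or "top"; returns the picture (420x560x3 uint8, red, green, blue); there is no depth.
- get_calibration(name): a dict with "K" (3x3 intrinsics, pixels), "rvec" (rotation vector, rad) and "tvec" (3), from world to camera coordinates, as OpenCV has them. Camera axes: x right, y down, z forward; pixel columns grow to the right and rows downward; lengths in mm; the calibration is good to about 2 mm. A picture is of the moment at which its call begins. get_calibration takes no time and is no camera call.
- finish_job(): hands the job in; it is judged then, once.
The state is a dict: "time_s": time; "joint_pos": joint angles; "joint_vel": joint speeds; "joint_efforts": joint torques, N m; "ee_pos": TCP position; "eef_rot": TCP orientation; "force": force on the tool from outside, world axes, zero at the start; "ft_torque": the same for the moment, N m; "grip_width": opening from 0.0 (shut) to 1.0 (fully open); "grip_force": force on a finger pad.
Only numpy, scipy, OpenCV 4.12 (cv2) and the standard library are available. Lean on these libraries where they do the work, as an engineer would, in place of code of your own. Each camera call takes 0.05 s, during which the arm holds its last target. There are 200 camera calls.

## Working session

There is one attempt and no reset: what is moved stays moved. The work goes in short steps, Python scripts to look and compute and a tool call to move; the robot and the scene stay as the last step left them, time stands still between calls to the robot, and variables do not carry over. Pictures are saved under pics/ and viewed, at most 10 in all, crops included, and the job is handed in when it is done.

Besides the shell and the picture viewer there is one more tool, called after "Request:" by a JSON object that holds its "fn" and its "kwargs", one argument or row to a line. move_arm: Moves the arm, as the interface text tells. Its arguments: {"type":"object","properties":{"jaw":{"type":"array"},"xyz":{"type":"array"},"yaw":{"type":"array"},"force":{"type":"number"}},"required":["jaw","xyz","yaw"]}

```bash
mkdir -p pics; ls
python3 - <<'E'
from workcell import *
import cv2
for n in("side","top"):
    cv2.imwrite(f"pics/{n}0.png",snapshot(n)[:,:,::-1]); c=get_calibration(n); print(n,c)
s=read_state(); print(s["time_s"],s["ee_pos"],s["eef_rot"],s["grip_width"])
E
```

```text
pics
side {'K': array([[450.5653883 ,   0.        , 274.66384186],
       [  0.        , 450.5653883 , 208.14972097],
       [  0.        ,   0.        ,   1.        ]]), 'rvec': array([ 2.19257627, -0.0327177 ,  0.03862124]), 'tvec': array([-544.25883217,   46.52847951, 1015.8136367 ])}
top {'K': array([[490.45153512,   0.        , 280.1766732 ],
       [  0.        , 490.45153512, 206.92568683],
       [  0.        ,   0.        ,   1.        ]]), 'rvec': array([ 2.10325898, -2.15004298,  0.18426395]), 'tvec': array([   6.92900817,  552.70407142, 1126.3634705 ])}
0.1 [130.56826839 534.06173296 230.7748866 ] [[-9.71387100e-01  2.37501600e-01 -3.05045984e-04]
 [ 2.37501788e-01  9.71386586e-01 -1.00064362e-03]
 [ 5.86631164e-05 -1.04446127e-03 -9.99999453e-01]] 0.9984458296300824
```

View pics/side0.png

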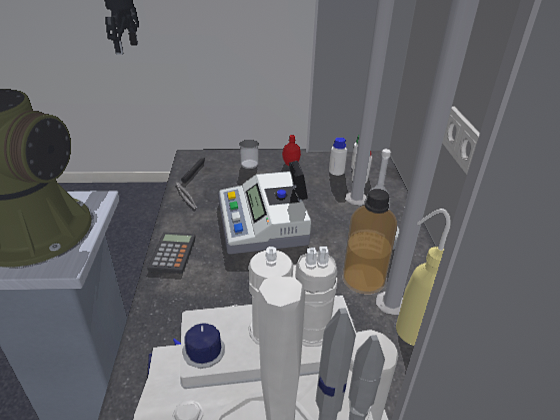

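View pics/top0.png

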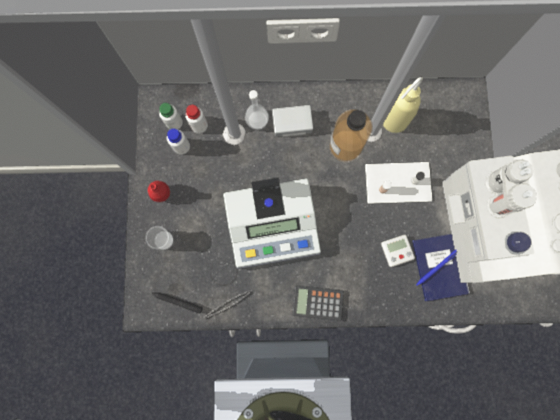

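The side view shows the keys at about (232,196) to (238,228) and the lid open at about (298,180). In the top view the keys are yellow (250,254), green (268,251), white (285,247) and blue (303,244). The lid is near (267,195). I'll zoom in on both.

```bash
cat > h.py <<'E'
from workcell import *
import cv2, numpy as np
def cam(n):
    c=get_calibration(n); R=cv2.Rodrigues(c["rvec"])[0]; return c["K"],R,c["tvec"]
def atz(n,uv,z):
    K,R,t=cam(n); d=R.T@np.linalg.inv(K)@np.array([*uv,1.]); o=-R.T@t
    return o+d*(z-o[2])/d[2]
def proj(n,P):
    c=get_calibration(n); return cv2.projectPoints(np.float64(P).reshape(-1,1,3),c["rvec"],c["tvec"],c["K"],None)[0].reshape(-1,2)
E
python3 - <<'E'
from h import *
a=cv2.imread("pics/top0.png"); hsv=cv2.cvtColor(a,cv2.COLOR_BGR2HSV)
roi=np.zeros(a.shape[:2],bool); roi[235:262,232:320]=1
for k,(l,h) in dict(yellow=(20,33),green=(45,85),blue=(105,130)).items():
    m=roi&(hsv[...,0]>=l)&(hsv[...,0]<=h)&(hsv[...,1]>130)
    n,lab,st,ce=cv2.connectedComponentsWithStats(m.astype(np.uint8)); i=1+st[1:,4].argmax()
    print(k,ce[i],st[i,4],atz("top",ce[i],34).round(1))
t=cv2.resize(a[170:280,210:330],None,fx=4,fy=4,interpolation=cv2.INTER_CUBIC)
b=cv2.imread("pics/side0.png")
s=cv2.resize(b[150:260,210:320],None,fx=4,fy=4,interpolation=cv2.INTER_CUBIC)[:,:320*4]
cv2.imwrite("pics/crop0.png",np.hstack([t,s])[:, :1000] if t.shape[1]+s.shape[1]<=800 else cv2.resize(np.hstack([t,s]),None,fx=.86,fy=.86))
E
```

```text
yellow [250.18032787 252.95081967] 61 [445.4  68.8  34. ]
green [265.33333333 252.        ] 6 [446.9  32.6  34. ]
blue [302.43076923 243.63076923] 65 [464.9 -56.6  34. ]
```

View pics/crop0.png

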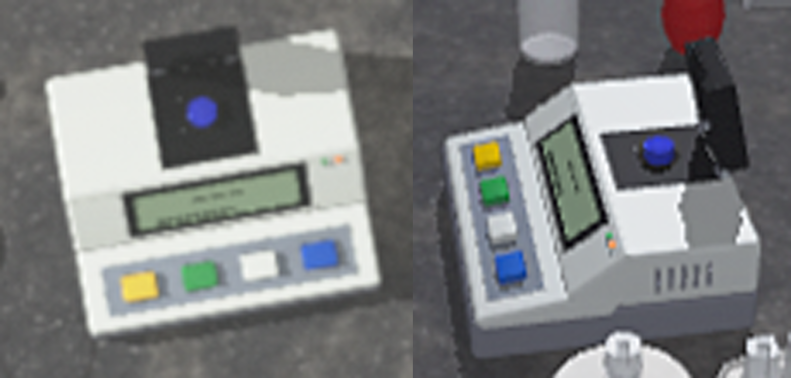

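The zoom shows the keys left to right as yellow, green, white, blue, so green is second from the robot's left. The lid stands nearly upright behind the vial. Next I'll triangulate and fit the pose.

Run:
```python
from h import *
from scipy.optimize import least_squares
T=lambda p:(210+p[0]/3.44,170+p[1]/3.44); S=lambda p:(210+(p[0]-413)/3.44,150+p[1]/3.44)
P={n:(lambda K,R,t:K@np.c_[R,t])(*cam(n)) for n in("top","side")}
pts=dict(yellow=((139,285),(487,153)),green=((200,275),(494,190)),white=((259,265),(501,229)),blue=((320,253),(511,266)),cap=((201,111),(659,145)))
for k,(a,b) in pts.items():
    X=cv2.triangulatePoints(P["top"],P["side"],np.float64(T(a)),np.float64(S(b))).ravel(); X=X[:3]/X[3]; print(k,X.round(1),"top ray@34",atz("top",T(a),34).round(1))
# fit pose: x,y,yaw ; key x offset kx, key z kz
obs=[("top",T((48,82)),(90,103,72)),("top",T((333,32)),(90,-103,72)),]
ky=dict(yellow=63,green=21,white=-21,blue=-63)
def W(q,p):
    c,s=np.cos(q[2]),np.sin(q[2]); return np.array([q[0]+c*p[0]-s*p[1],q[1]+s*p[0]+c*p[1],p[2]])
def res(q):
    r=[]
    for n,uv,p in obs: r+=list(proj(n,W(q,p))[0]-uv)
    for k,y in ky.items():
        for n,uv in(("top",T(pts[k][0])),("side",S(pts[k][1]))): r+=list(proj(n,W(q,(q[3],y,q[4])))[0]-uv)
    for n,uv in(("top",T(pts["cap"][0])),("side",S(pts["cap"][1]))): r+=list(proj(n,W(q,(q[5],q[6],82.5)))[0]-uv)
    return r
f=least_squares(res,[520,0,.15,-65,34,45,0],loss="soft_l1"); print(f.x.round(3),np.round(f.fun,1))
q=f.x; np.save("q.npy",q)
print("green",W(q,(q[3],21,q[4])),"hinge",W(q,(80,0,73.5)),"cap",W(q,(q[5],q[6],82.5)))
for a in(.8,1,1.1,1.2,1.3,1.4):
    p=[W(q,(80-66*np.cos(a)+20*np.sin(a),y,73.5+66*np.sin(a)+20*np.cos(a))) for y in(q[6]+31,q[6]-31)]
    u=proj("top",p); v=proj("side",p)
    print(a,((u-[210,170])*3.44).round().tolist(),((v-[210,150])*3.44+[413,0]).round().tolist(),p[0].round())
```

```text
yellow [444.8  67.7  43.4] top ray@34 [445.6  68.3  34. ]
green [450.9  25.6  41.9] top ray@34 [451.6  25.8  34. ]
white [457.  -15.3  40.1] top ray@34 [457.7 -15.3  34. ]
blue [464.3 -57.6  42.8] top ray@34 [465.1 -58.   34. ]
cap [559.3  21.9  79.2] top ray@34 [567.6  23.1  34. ]
[ 5.0951e+02  1.3783e+01  1.5500e-01 -5.5935e+01  4.1996e+01  4.9965e+01
 -6.7900e-01] [-1.1  0.2  1.8 -0.3  0.2  0.2 -0.   0.5 -0.1 -0.   0.  -0.1  0.1 -0.2
  0.3 -0.6 -0.2  0.1 -0.2  0.2  0.4 -0.3 -0.2 -0.9]
green [451.00795808  25.91648596  41.99632351] hinge [588.55490538  26.10667603  73.5       ] cap [558.98299284  20.80943638  82.5       ]
0.8 [[153.0, 106.0], [248.0, 89.0]] [[648.0, 48.0], [668.0, 98.0]] [553.  51. 135.]
1 [[150.0, 85.0], [244.0, 69.0]] [[668.0, 40.0], [689.0, 90.0]] [565.  53. 140.]
1.1 [[148.0, 75.0], [242.0, 58.0]] [[678.0, 37.0], [699.0, 86.0]] [572.  54. 141.]
1.2 [[146.0, 64.0], [241.0, 48.0]] [[688.0, 35.0], [710.0, 84.0]] [579.  55. 142.]
1.3 [[144.0, 54.0], [239.0, 37.0]] [[699.0, 34.0], [721.0, 83.0]] [585.  56. 142.]
1.4 [[142.0, 44.0], [237.0, 27.0]] [[709.0, 34.0], [732.0, 83.0]] [592.  57. 142.]
```

Request:
{"fn": "move_arm", "kwargs": {
  "jaw": [1, 1, 1, 1, 1],
  "xyz": [
    [29, -29, 0],
    [58, -58, 0],
    [87, -87, 0],
    [116, -116, 0],
    [145, -145, 0]
  ],
  "yaw": [5, 10, 15, 20, 22.5]
}}

```text
time_s: 0.52
ee_pos: [276.4, 387.6, 231.1]
eef_rot: [[-0.987, -0.158, -0.0], [-0.158, 0.987, -0.0], [0.0, -0.0, -1.0]]
force: [0.2, 0.8, 0.2]
grip_width: 0.3
grip_force: 0.0
```

Request:
{"fn": "move_arm", "kwargs": {
  "jaw": [1, 1, 1, 1, 1],
  "xyz": [
    [29, -29, 0],
    [58, -58, 0],
    [87, -87, 0],
    [116, -116, 0],
    [145, -145, 0]
  ],
  "yaw": [0, 0, 0, 0, 0]
}}

```text
time_s: 0.93
ee_pos: [421.6, 242.4, 231.2]
eef_rot: [[-0.988, -0.152, -0.0], [-0.152, 0.988, -0.0], [0.0, -0.0, -1.0]]
force: [0.6, 0.5, -0.1]
grip_width: -0.003
grip_force: 0.0
```

Request:
{"fn": "move_arm", "kwargs": {
  "jaw": [1, 1, 1, 1, 1],
  "xyz": [
    [29, -29, 0],
    [58, -58, 0],
    [87, -87, 0],
    [116, -116, 0],
    [145, -145, 0]
  ],
  "yaw": [0, 0, 0, 0, 0]
}}

```text
time_s: 1.35
ee_pos: [566.7, 97.4, 231.0]
eef_rot: [[-0.988, -0.152, -0.0], [-0.152, 0.988, -0.0], [0.0, 0.0, -1.0]]
force: [0.9, -0.1, -0.3]
grip_width: -0.001
grip_force: 0.0
```

Request:
{"fn": "move_arm", "kwargs": {
  "jaw": [1, 1, 1, 1, 1],
  "xyz": [
    [25, -25, 0],
    [50, -50, 0],
    [68, -66, 0],
    [68, -66, 0],
    [68, -66, 0]
  ],
  "yaw": [0, 0, 0, 0, 0]
}}

```text
time_s: 1.77
ee_pos: [633.8, 32.4, 230.2]
eef_rot: [[-0.989, -0.151, -0.002], [-0.151, 0.989, 0.0], [0.002, 0.0, -1.0]]
force: [0.4, 0.1, -0.0]
grip_width: -0.001
grip_force: 0.0
```

Request:
{"fn": "move_arm", "kwargs": {
  "jaw": [1, 1, 1, 1],
  "xyz": [
    [0, 0, -30],
    [0, 0, -60],
    [0, 0, -75],
    [0, 0, -75]
  ],
  "yaw": [0, 0, 0, 0]
}}

```text
time_s: 2.1
ee_pos: [631.5, 34.2, 152.5]
eef_rot: [[-0.988, -0.153, -0.006], [-0.153, 0.988, 0.0], [0.006, 0.001, -1.0]]
force: [-1.4, -0.5, 0.2]
grip_width: -0.0
grip_force: 0.0
```

Run:
```python
from h import *
t=snapshot("top")[150:270,200:330,::-1]; s=snapshot("side")[100:250,200:340,::-1]
cv2.imwrite("pics/c1.png",np.hstack([cv2.resize(t,(390,360)),cv2.resize(s,(392,420))[:360]]))
p=read_state()["ee_pos"]; print(p,proj("side",p),proj("top",p))
```

```text
[633.41954737  33.9280893  156.98656165] [[316.07222961 158.94942278]] [[261.36928286 162.77045624]]
```

View pics/c1.png

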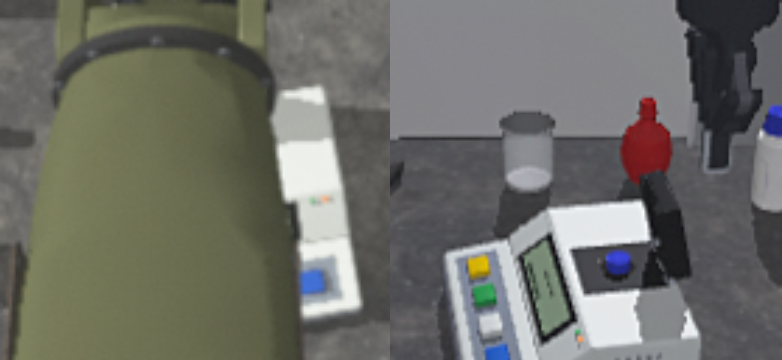

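The fingertips are at side-crop (716,170), clear behind the lid's top edge at (655,178), which matches the kinematics. I'll go down behind the lid and pull it forward.

Request:
{"fn": "move_arm", "kwargs": {
  "jaw": [1, 1, 1],
  "xyz": [
    [0, 0, -20],
    [0, 0, -36],
    [0, 0, -36]
  ],
  "yaw": [0, 0, 0]
}}

```text
time_s: 2.45
ee_pos: [632.9, 33.6, 119.2]
eef_rot: [[-0.988, -0.153, -0.002], [-0.153, 0.988, 0.0], [0.002, 0.0, -1.0]]
force: [-1.0, -0.1, -0.8]
grip_width: 0.002
grip_force: 0.0
```

Request:
{"fn": "move_arm", "kwargs": {
  "jaw": [1, 1, 1, 1, 1],
  "xyz": [
    [-6, -1, 0],
    [-12, -2, 0],
    [-18, -3, 0],
    [-24, -4, 0],
    [-30, -5, 0]
  ],
  "yaw": [0, 0, 0, 0, 0]
}}

```text
time_s: 2.87
ee_pos: [603.4, 28.1, 121.5]
eef_rot: [[-0.988, -0.152, 0.002], [-0.152, 0.988, 0.0], [-0.002, -0.0, -1.0]]
force: [1.9, -0.2, 1.8]
grip_width: 0.001
grip_force: 0.9
```

Request:
{"fn": "move_arm", "kwargs": {
  "jaw": [1, 1, 1, 1, 1],
  "xyz": [
    [-8, -1.2, 0],
    [-16, -2.4, 0],
    [-24, -3.6, 0],
    [-32, -4.8, 0],
    [-38, -5.7, 0]
  ],
  "yaw": [0, 0, 0, 0, 0]
}}

```text
time_s: 3.28
ee_pos: [564.8, 22.4, 120.5]
eef_rot: [[-0.988, -0.152, 0.0], [-0.152, 0.988, -0.0], [-0.0, -0.0, -1.0]]
force: [1.0, 0.3, 0.0]
grip_width: -0.001
grip_force: 0.3
```

Run:
```python
from h import *
s=snapshot("side")[100:250,200:340,::-1]
cv2.imwrite("pics/c2.png",cv2.resize(s,(560,600)))
print(read_state()["ee_pos"],read_state()["force"])
```

```text
[564.18852724  22.34368627 120.42199139] [-0.37705129 -0.25233421  0.37649412]
```

View pics/c2.png

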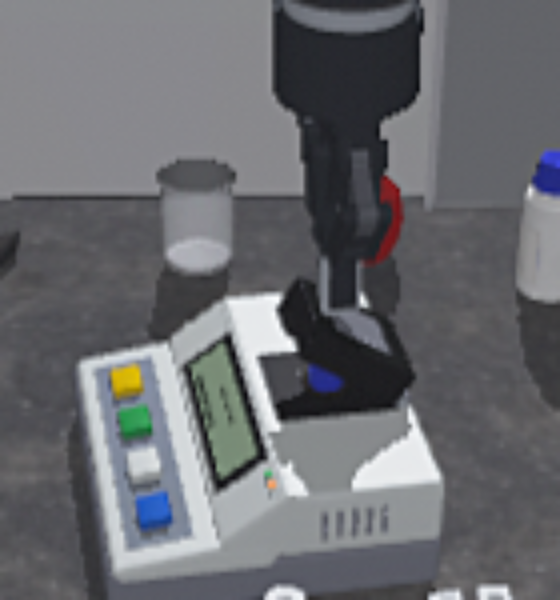

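The lid is about half shut, with the tips on its outer face at (340,300). I'll push on forward and down.

Request:
{"fn": "move_arm", "kwargs": {
  "jaw": [1, 1, 1, 1, 1],
  "xyz": [
    [-6, -1, -3],
    [-12, -2, -8],
    [-18, -3, -13],
    [-18, -3, -17],
    [-18, -3, -20]
  ],
  "yaw": [0, 0, 0, 0, 0]
}}

```text
time_s: 3.75
ee_pos: [547.2, 19.5, 99.5]
eef_rot: [[-0.988, -0.152, -0.001], [-0.152, 0.988, 0.0], [0.001, 0.0, -1.0]]
force: [-1.5, -0.9, 1.1]
grip_width: 0.0
grip_force: 0.5
```

Request:
{"fn": "move_arm", "kwargs": {
  "jaw": [1, 1, 1, 1],
  "xyz": [
    [0, 0, -2],
    [0, 0, -4],
    [0, 0, -5],
    [0, 0, -5]
  ],
  "yaw": [0, 0, 0, 0]
}}

```text
time_s: 4.08
ee_pos: [547.7, 19.6, 95.0]
eef_rot: [[-0.988, -0.152, -0.0], [-0.152, 0.988, -0.0], [0.0, 0.0, -1.0]]
force: [-1.0, -0.3, -0.6]
grip_width: 0.003
grip_force: 0.0
```

Request:
{"fn": "move_arm", "kwargs": {
  "jaw": [1, 1, 1],
  "xyz": [
    [0, 0, -1],
    [0, 0, -1.5],
    [0, 0, -1.5]
  ],
  "yaw": [0, 0, 0]
}}

```text
time_s: 4.33
ee_pos: [547.6, 19.6, 93.7]
eef_rot: [[-0.988, -0.152, 0.0], [-0.152, 0.988, 0.0], [-0.0, 0.0, -1.0]]
force: [-0.6, 0.5, -0.0]
grip_width: 0.005
grip_force: 0.0
```

Request:
{"fn": "move_arm", "kwargs": {
  "jaw": [1, 1, 1],
  "xyz": [
    [0, 0, -0.5],
    [0, 0, -0.5],
    [0, 0, -0.5]
  ],
  "yaw": [0, 0, 0]
}}

```text
time_s: 4.58
ee_pos: [547.7, 19.6, 93.5]
eef_rot: [[-0.988, -0.152, 0.0], [-0.152, 0.988, -0.0], [-0.0, -0.0, -1.0]]
force: [-1.2, -0.1, 4.7]
grip_width: 0.002
grip_force: 2.0
```

Request:
{"fn": "move_arm", "kwargs": {
  "jaw": [1, 1, 1, 1],
  "xyz": [
    [0, 0, -0.5],
    [0, 0, -0.5],
    [0, 0, -0.5],
    [0, 0, -0.5]
  ],
  "yaw": [0, 0, 0, 0]
}}

```text
time_s: 4.92
ee_pos: [547.7, 19.5, 93.4]
eef_rot: [[-0.988, -0.152, 0.0], [-0.152, 0.988, -0.0], [-0.0, -0.0, -1.0]]
force: [-5.1, -0.8, 8.3]
grip_width: -0.003
grip_force: 4.5
```

The lid is on a firm stop at z = 93.4 (expected 93.5), so it is shut. I'll lift and move over the green key.

Request:
{"fn": "move_arm", "kwargs": {
  "jaw": [1, 1, 1, 1, 1],
  "xyz": [
    [0, 0, 15],
    [-15, 1, 30],
    [-45, 3, 30],
    [-75, 5, 30],
    [-97, 6.5, 20]
  ],
  "yaw": [0, 0, 0, 0, 0]
}}

```text
time_s: 5.33
ee_pos: [449.4, 26.2, 113.7]
eef_rot: [[-0.988, -0.152, 0.002], [-0.152, 0.988, -0.0], [-0.002, -0.0, -1.0]]
force: [0.7, -0.0, 0.4]
grip_width: 0.002
grip_force: 0.0
```

Request:
{"fn": "move_arm", "kwargs": {
  "jaw": [1, 1, 1, 1],
  "xyz": [
    [0, 0, -25],
    [0, 0, -48],
    [0, 0, -54],
    [0, 0, -54]
  ],
  "yaw": [0, 0, 0, 0]
}}

```text
time_s: 5.67
ee_pos: [449.9, 26.1, 57.7]
eef_rot: [[-0.988, -0.152, -0.003], [-0.152, 0.988, 0.0], [0.003, 0.0, -1.0]]
force: [-0.1, 0.9, 0.3]
grip_width: 0.0
grip_force: 0.0
```

Run:
```python
from h import *
s=snapshot("side")[120:250,205:325,::-1]
cv2.imwrite("pics/c3.png",cv2.resize(s,(552,598),interpolation=cv2.INTER_CUBIC))
print(read_state()["ee_pos"],read_state()["force"])
```

```text
[450.70065417  26.03964469  58.82211529] [-0.35558338  0.23516957  0.36265994]
```

View pics/c3.png

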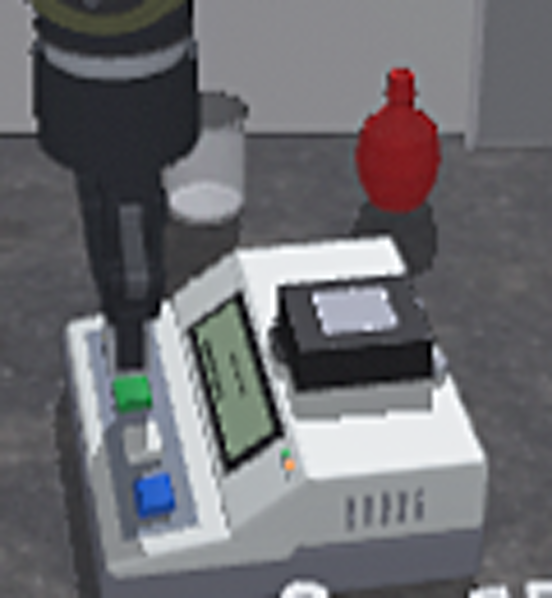

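The lid lies shut and the fingertips (130,365) are right above the green key (132,392). I'll press slowly.

Request:
{"fn": "move_arm", "kwargs": {
  "jaw": [1, 1, 1, 1],
  "xyz": [
    [0, 0, -8],
    [0, 0, -13],
    [0, 0, -15],
    [0, 0, -15]
  ],
  "yaw": [0, 0, 0, 0]
}}

```text
time_s: 6.05
ee_pos: [451.2, 26.0, 44.0]
eef_rot: [[-0.988, -0.152, 0.001], [-0.152, 0.988, -0.0], [-0.001, -0.0, -1.0]]
force: [-0.1, -0.0, 3.9]
grip_width: 0.001
grip_force: 1.9
```

Request:
{"fn": "move_arm", "kwargs": {
  "jaw": [1, 1, 1, 1],
  "xyz": [
    [0, 0, -1],
    [0, 0, -2],
    [0, 0, -2],
    [0, 0, -2]
  ],
  "yaw": [0, 0, 0, 0]
}}

```text
time_s: 6.38
ee_pos: [451.4, 26.0, 43.2]
eef_rot: [[-0.988, -0.152, 0.002], [-0.152, 0.988, -0.0], [-0.002, -0.0, -1.0]]
force: [-4.8, 0.3, 21.3]
grip_width: -0.003
grip_force: 10.6
```

Request:
{"fn": "move_arm", "kwargs": {
  "jaw": [1, 1, 1],
  "xyz": [
    [0, 0, 2],
    [0, 0, 2],
    [0, 0, 2]
  ],
  "yaw": [0, 0, 0]
}}

```text
time_s: 6.63
ee_pos: [451.1, 26.0, 44.2]
eef_rot: [[-0.988, -0.152, 0.001], [-0.152, 0.988, -0.0], [-0.001, -0.0, -1.0]]
force: [0.3, -0.2, 4.5]
grip_width: -0.0
grip_force: 1.8
```

Request:
{"fn": "move_arm", "kwargs": {
  "jaw": [1, 1, 1],
  "xyz": [
    [0, 0, 1.3],
    [0, 0, 1.3],
    [0, 0, 1.3]
  ],
  "yaw": [0, 0, 0]
}}

```text
time_s: 6.88
ee_pos: [450.8, 26.0, 45.1]
eef_rot: [[-0.988, -0.152, 0.0], [-0.152, 0.988, -0.0], [-0.0, -0.0, -1.0]]
force: [1.3, -0.6, 3.2]
grip_width: 0.002
grip_force: 1.3
```

Request:
{"fn": "move_arm", "kwargs": {
  "jaw": [1, 1, 1],
  "xyz": [
    [0, 0, 1.5],
    [0, 0, 1.5],
    [0, 0, 1.5]
  ],
  "yaw": [0, 0, 0]
}}

```text
time_s: 7.13
ee_pos: [450.5, 26.0, 46.5]
eef_rot: [[-0.988, -0.152, -0.0], [-0.152, 0.988, -0.0], [0.0, 0.0, -1.0]]
force: [1.0, -1.0, 0.8]
grip_width: 0.002
grip_force: 0.7
```

The force falls from 4.5 to 3.2 to 0.8 N over about 3 mm, which is the key's spring, so the key was fully down. I'll withdraw.

Request:
{"fn": "move_arm", "kwargs": {
  "jaw": [1, 1, 1, 1, 1],
  "xyz": [
    [0, 0, 20],
    [0, 0, 50],
    [-10, 30, 85],
    [-20, 65, 105],
    [-30, 100, 110]
  ],
  "yaw": [0, 0, 0, 0, 0]
}}

```text
time_s: 7.55
ee_pos: [421.0, 126.6, 159.4]
eef_rot: [[-0.989, -0.15, 0.003], [-0.15, 0.989, 0.001], [-0.004, 0.0, -1.0]]
force: [0.8, 0.5, -0.3]
grip_width: -0.0
grip_force: 0.0
```

Request:
{"fn": "move_arm", "kwargs": {
  "jaw": [1, 1, 1, 1, 1],
  "xyz": [
    [-15, 35, 10],
    [-30, 70, 20],
    [-45, 105, 30],
    [-45, 105, 30],
    [-45, 105, 30]
  ],
  "yaw": [0, 0, 0, 0, 0]
}}

```text
time_s: 7.97
ee_pos: [374.7, 232.3, 186.6]
eef_rot: [[-0.988, -0.156, -0.0], [-0.156, 0.988, -0.0], [0.0, -0.0, -1.0]]
force: [-0.2, -0.0, 0.5]
grip_width: 0.003
grip_force: 0.0
```

Run:
```python
from h import *
t=snapshot("top")[160:280,140:440,::-1]; s=snapshot("side")[130:250,200:340,::-1]
cv2.imwrite("pics/c4.png",np.vstack([cv2.resize(t,(750,300)),cv2.copyMakeBorder(cv2.resize(s,(350,300)),0,0,0,400,0)]))
```

```text
(no output)
```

View pics/c4.png

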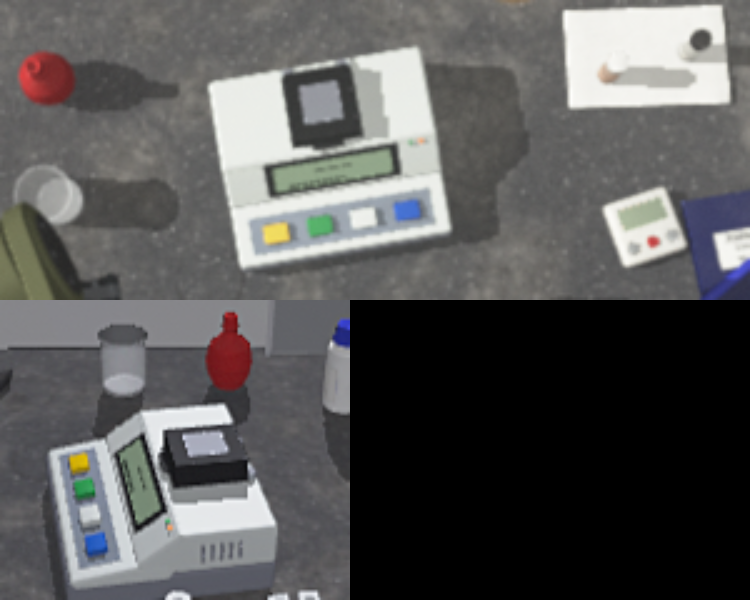

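The lid is shut at top-crop (322,103), the keys are up, and the vials, beaker, bulb and timer stand where they were.

```bash
python3 -c "
from workcell import *
print(finish_job())"
```

```text
the job is handed in; nothing more can be done
None
```

The lid was pushed fully shut, the green key was then pressed all the way down and sprang back up, the arm withdrew, and the job was handed in (no verdict was returned).

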